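Seat the chopping blade on the food processor's keyed drive

ROBOT

A 7-joint arm with a two-finger parallel gripper is mounted at the origin on the work surface. World frame = base frame: x ahead of the robot, y to its left, z up, the work surface at z = 0. Lengths are in m, angles in rad, forces in N, time in s.
With the tool pointing down it reaches from about 0.35 to 0.775 m from the base axis. Payload 3.1 kg.
Tool frame: the origin (TCP) lies on the centre line of the jaws, within the pads' length; the fingertips stand 8 mm ahead of it and the grasp point (between the pads) lies 11 mm behind it; z points along the fingers, y is the line along which they close (so a half turn about z gives the same grasp; the last joint's range is limited). The gripper opens to 85 mm and grips with 20 to 120 N. Pads are 22 mm wide; open, the fingers measure 114 mm over their backs; the gripper's body (76 mm by 85 mm) begins 54 mm behind the grasp point. The pads swing forward as they close: fully open they stand 13 mm farther back than shut.
Start: joints at [-1.286, 0.311, 0.014, 1.512, -0.004, 1.319, -0.027], TCP at [0.177, 0.521, 0.239] pointing down, gripper open.
Joint ranges: [-2.7, 2.7], [-0.3, 1.91], [-1.27, 1.3], [0.12, 2.57], [-1.44, 4.58], [0.2, 2.03], [-3.05, 3.05]. Speed limits (rad/s): [2.79, 2.79, 3.14, 3.14, 3.14, 3.14, 3.14].

INTERFACE

Orientations are given as a rotation vector (axis times angle).
In Python, from rig import state, optics, bot gives the robot as it stands. The module is installed in compiled form; this text tells all that it offers.
- The arm moves only by the tool move_arm, never from a script. Its argument "targets" is a list of rows, each a list of 3 entries, a list of its own where there are three numbers: the shift along the tool's x, y, z in m, then the turn, a rotation vector about the tool's x, y, z in rad, then the finger opening in m, from 0 to 0.0854. In form: [[[dx, dy, dz], [wx, wy, wz], grip], ...]. A call has 1 to 8 rows; each row shifts and turns the commanded pose from where the row before left it, along the tool's axes as they then stand; what a row does not reach is not made up. A row lasts 1/10 s, in which the tool goes at most 50 mm and 8.59 degrees, less where a joint would pass 70% of its speed; a pose out of reach is approached as far as the arm can. A call with a gripper value outside its range is refused whole. The fingers move at their own pace and stop on an object; "squeeze" is the grip in N (left out, the last holds). Time passes only in rows, so rows that do not move let the fingers close. It gives the time, the measured TCP pose, the force, the opening and the grip force at its end, in the units of the state.
- state(): the state, without advancing time (a new reading comes with each control period).
- optics.snapshot(name): name is "side" or "top"; returns a dict with "frame" (480x640x3 uint8, red, green, blue), "intrinsics" (3x3 intrinsics, pixels), "dist" ([k1, k2, p1, p2, k3] as OpenCV has them; the pictures are not rectified), "R" (3x3) and "t" (3): a world point X has camera coordinates R X + t. Camera axes: x right, y down, z forward; pixel columns grow to the right and rows downward; lengths in m; the calibration is good to about 2 mm. A picture is of the moment at which its call begins. There is no depth.
- bot.finish_job(): hands the job in; it is judged then, once.
The state is a dict: "t": time; "q": joint angles; "joint_velocities": joint speeds; "joint_torque": joint torques, N m; "tool_pos": TCP position; "ee_rot": TCP orientation; "wrist_force": force on the tool from outside, world axes, zero at the start; "ft_torque": the same for the moment, N m; "opening": finger opening in m; "grasp_force": force on a finger pad.
Only numpy, scipy, OpenCV 4.12 (cv2) and the standard library are available. Lean on these libraries where they do the work, as an engineer would, in place of code of your own. Each camera call takes 0.05 s, during which the arm holds its last target. There are 200 camera calls.

TASK

Fit the loose S-shaped chopping blade into the food processor: lift it by its hub, lower it over the spindle in the bowl, and turn it under a light push until its notch finds the drive key and the hub drops fully home; then let go of it. Do not force it: never press on the blade, bowl or machine with more than 40 N, and leave the other kitchen things where they are.

Things in the scene. Friction and masses are not known exactly. Their poses are not given: they have to be found in the camera images.
- blade_center (a point): Centre, half-way up, of the loose chopping blade, standing upright on its hub's foot (48 mm below). Black hub 96 mm high: foot skirt 44 mm across, 14 mm high; above it a straight column 28 mm along x by 24 mm along y: grip it on its y faces, 15 to 40 mm above this centre. z up. Two thin steel wings reach 62 mm from the axis along +y and -y, 19 to 35 mm above the foot. 0.14 to 0.24 kg.
- blade_notch (a point): Middle of the notch at the blade's foot, 16 mm from the hub's axis on the blade's -x side, marked by an orange line on the hub's top and side. Axes as blade_center. The one notch, 9.5 mm wide and 14 mm high, is cut through the skirt there and nowhere else. A bore 13 mm wide on the hub's axis runs from the foot 66 mm up.
- processor: Food processor, fixed to the counter: white motor base 170 (x) by 160 (y) mm, control panel on its -x face; clear open bowl on top, inside radius 66 mm at the floor, 71 mm at the rim, rim 170 mm above the counter; black bowl handle on +y reaching 115 mm from the axis. Origin on the counter below the upright spindle axis, z up.
- spindle_tip (a point): Top of the spindle in the middle of the bowl: round steel shaft 12 mm thick, domed tip, 172 mm above the counter, z up. x and y are the machine's, not the key's. The spindle is stiff: it stays put under a lightly rubbing hub and turns against about 0.15 N m.
- seat (a point): Centre of the round boss at the spindle's foot, 110 mm above the counter, where the hub's foot stands when home (blade_center 48 mm above). From one side of the spindle a steel key, 8 mm wide, 12 mm high, reaches 19 mm from the axis; unless notch and key agree within about 0.08 rad the hub stops 12 mm high. The key points anywhere within 1.0 rad of the machine's -x, not measured. Axes: the machine's.
- ring_tin: Loose fluted ring cake tin, 160 mm across, 50 mm high; origin at the centre of its underside. Leave alone.
- pan: Loose blue enamelled bowl, 170 mm across, 55 mm high; origin at the centre of its underside. Leave alone.
- spice_jar: Loose amber spice jar, 46 mm across, 85 mm high; origin at the centre of its underside. Leave alone.
- spatula: Loose spatula with a wooden handle, 260 mm long, lying flat on the counter along its x axis; origin near its middle. Leave alone.

How it is judged:
On the way, in this order (a step that is already met when the one before it is completed fails the run):
1. the blade is lifted, its foot clear above bowl height (height (world z) of blade_center above 0.22 m), for 0.05 s.
2. the hub is threaded upright over the spindle (z of blade_center in the frame of processor below 0.21 m and horizontal distance between blade_center and spindle_tip below 0.006 m and angle between blade_center's own z axis and vertical below 0.1 rad), for 0.05 s.
At the end, for the whole second after the job is handed in: The blade stands keyed on the spindle, fully home (its centre no more than 2.5 mm above its home height of 158 mm), within 4 mm of the spindle axis, upright within 0.06 rad, at rest and released (z of blade_center in the frame of processor between 0.154 and 0.1605 m and horizontal distance between blade_center and spindle_tip below 0.004 m and angle between blade_center's own z axis and vertical below 0.06 rad and linear speed of blade below 0.02 m/s and contact force between the fingers and blade below 0.1 N); the robot touches nothing.
It fails at once if the blade is pushed against the machine with more than 40 N (contact force between blade and processor above 40 N).
It fails at once if the robot pushes on the bowl or machine with more than 40 N (contact force between any of the fingers, the arm and processor above 40 N).
It fails at once if another kitchen thing is shifted by more than 20 mm (distance of any of ring_tin, pan, spice_jar, spatula from where it was at the start of the episode above 0.02 m).
It also fails if it takes over 72 s, if anything falls off the work surface, if the arm or the gripper's body presses on something with over 40 N, if the wrist force passes 120 N, or if a joint passes its speed limit or range.

## Working session

There is one attempt and no reset: what is moved stays moved. The work goes in short steps, Python scripts to look and compute and a tool call to move; the robot and the scene stay as the last step left them, time stands still between calls to the robot, and variables do not carry over. Pictures are saved under pics/ and viewed, at most 10 in all, crops included, and the job is handed in when it is done.

Besides the shell and the picture viewer there is one more tool, called after ">>>" as name([rows], argument=value, ...), one row to a line, values as JSON. move_arm: Moves the arm, as the interface text tells. Its arguments: {"type":"object","properties":{"targets":{"type":"array","items":{"type":"array"}},"squeeze":{"type":"number"}},"required":["targets"]}

```bash
mkdir -p pics
python3 - <<'E'
from rig import state, optics
import cv2
s=state();print({k:(v if not hasattr(v,'__len__') else [round(float(a),4) for a in v]) for k,v in s.items()})
for n in("side","top"):
    d=optics.snapshot(n);cv2.imwrite(f"pics/{n}0.png",d["frame"][:,:,::-1]);print(n,d["intrinsics"],d["dist"],d["R"],d["t"])
E
```

```text
{'t': 0.0, 'q': [-1.2857, 0.3117, 0.014, 1.5131, -0.0044, 1.3192, -0.0272], 'joint_velocities': [0.0, -0.0007, 0.0009, 0.0008, -0.0005, 0.0021, 0.0003], 'joint_torque': [-0.0, -37.9914, 0.146, -23.0587, 0.0123, 0.0139, 0.0], 'tool_pos': [0.1763, 0.5202, 0.2382], 'ee_rot': [-0.5109, -3.0995, 0.0036], 'wrist_force': [-0.8895, -0.0624, 0.1488], 'ft_torque': [0.0126, 0.012, -0.0127], 'grasp_force': 0.0, 'opening': 0.08507533685730603}
side [[535.00578587   0.         325.49617539]
 [  0.         535.00578587 247.88432958]
 [  0.           0.           1.        ]] [0.01743054 0.         0.         0.         0.        ] [[ 0.86091545 -0.50818641 -0.02389907]
 [-0.27000725 -0.41659388 -0.86807006]
 [ 0.4311852   0.75378784 -0.49586612]] [-0.51107628  0.27466884  1.26954164]
top [[500.3321807    0.         312.6852121 ]
 [  0.         500.3321807  242.19246626]
 [  0.           0.           1.        ]] [-0.05054756  0.          0.          0.          0.        ] [[-0.01888854 -0.99972211 -0.01410376]
 [-0.99454695  0.02023409 -0.10230814]
 [ 0.10256509  0.0120944  -0.99465277]] [0.01394856 0.58104838 1.39233014]
```

View pics/side0.png

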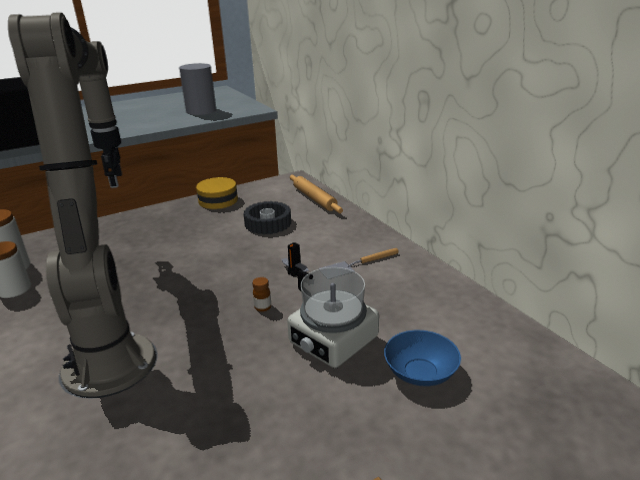

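View pics/top0.png

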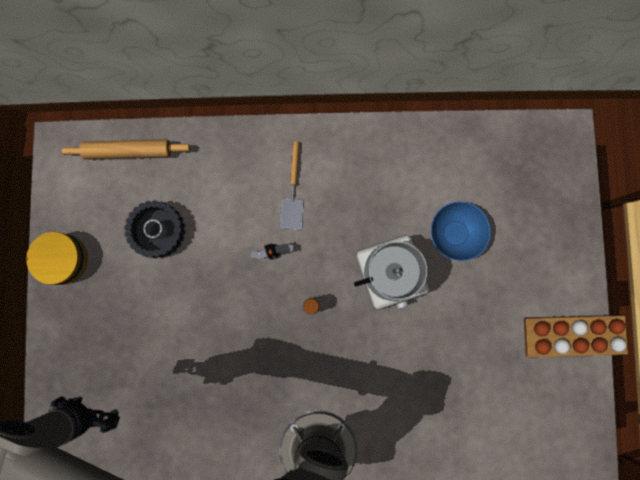

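The side view shows the blade at about (293,258) with its orange line, and the bowl and spindle at (333,295). In the top view the blade is at (272,251), the spindle at (397,271) and the handle at (363,282). Next I'll enlarge both.

Run:
```python
import cv2,numpy as np
t=cv2.imread("pics/top0.png");s=cv2.imread("pics/side0.png")
a=cv2.resize(t[232:272,245:305],None,fx=6,fy=6,interpolation=2)
b=cv2.resize(t[230:315,350:435],(360,360),interpolation=2)
c=cv2.resize(s[235:290,270:325],(330,330),interpolation=2)
d=cv2.resize(s[260:345,290:375],(340,340),interpolation=2)
o=np.zeros((600,800,3),np.uint8)
o[:240,:360]=a[:240];o[:360,400:760]=b;o[250:580,:330]=c;o[365:595,400:740]=d[:230]
cv2.imwrite("pics/crop1.png",o)
```

```text
(no output)
```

View pics/crop1.png

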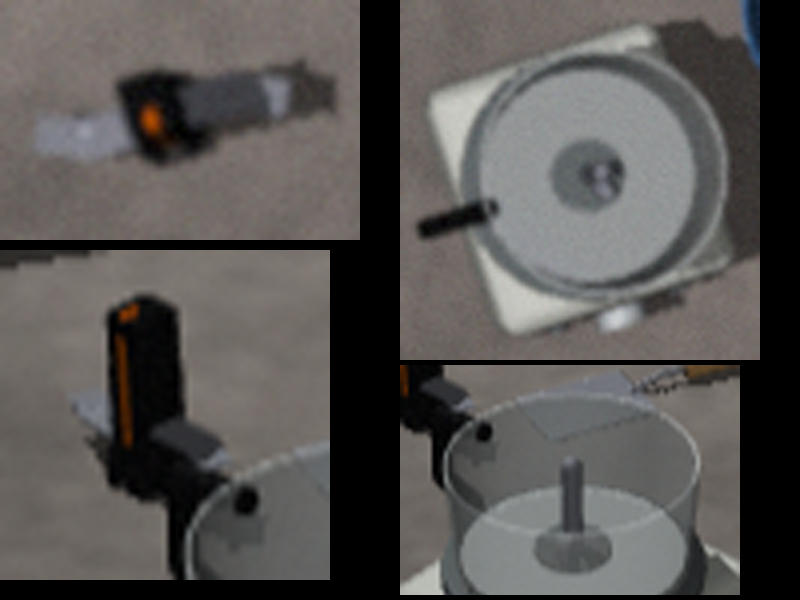

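The enlargement shows four things:
- **Hub top:** about (145,310) in the side crop.
- **Orange mark:** on the hub's −x edge.
- **Wing tips:** (38,135) and (288,97) in the top crop.
- **Spindle tip:** (570,459) in the side crop and about (606,175) in the top crop.

Now I'll triangulate these.

```bash
cat > h.py <<'E'
import numpy as np,cv2
from rig import state,optics
def ray(d,uv):
    p=cv2.undistortPoints(np.array([[uv]],float),d["intrinsics"],d["dist"])[0,0]
    R=np.array(d["R"]);t=np.array(d["t"]);return -R.T@t,R.T@np.array([p[0],p[1],1.])
def plane(d,uv,z):
    c,v=ray(d,uv);return c+v*(z-c[2])/v[2]
def tri(d1,u1,d2,u2):
    c1,v1=ray(d1,u1);c2,v2=ray(d2,u2)
    a=np.linalg.lstsq(np.c_[v1,-v2],c2-c1,rcond=None)[0]
    p,q=c1+a[0]*v1,c2+a[1]*v2;return (p+q)/2,np.linalg.norm(p-q)
def proj(d,X): return cv2.projectPoints(np.array([X],float),cv2.Rodrigues(np.array(d["R"]))[0],np.array(d["t"]),d["intrinsics"],d["dist"])[0].ravel()
E
python3 - <<'E'
from h import *
np.set_printoptions(precision=4,suppress=True)
T=optics.snapshot("top");S=optics.snapshot("side")
fa=lambda x,y:(244.5+x/6,231.5+y/6)
fb=lambda x,y:(349.5+(x-400)/4.235,229.5+y/4.235)
fc=lambda x,y:(269.5+x/6,234.5+(y-250)/6)
fd=lambda x,y:(289.5+(x-400)/4,259.5+(y-365)/4)
print("hubtop side",plane(S,fc(145,310),.096),"top",plane(T,fa(157,100),.096),tri(S,fc(145,310),T,fa(157,100)))
w=[plane(T,fa(38,135),.027),plane(T,fa(288,97),.027)];print("wings",w,np.linalg.norm(w[0]-w[1]),(w[0]+w[1])/2)
print("tip",plane(S,fd(570,460),.171),plane(T,fb(606,175),.171),tri(S,fd(570,460),T,fb(606,175)))
print("boss top",plane(T,fb(588,175),.110),"side",plane(S,fd(572,549),.110))
# rim ellipse fit points
print("handle",plane(T,fb(420,228),.15),plane(T,fb(497,207),.15))
print("base corners",[plane(T,fb(*p),.09) for p in((430,100),(510,335),(645,28),(735,262))])
# colour mask: base white in top, orange in both
for n,d in(("T",T),("S",S)):
    f=d["frame"].astype(int);m=(f[...,0]>150)&(f[...,1]<120)&(f[...,2]<60)
    ys,xs=np.where(m);k=(abs(xs-(272 if n=="T" else 293))<15)&(abs(ys-(251 if n=="T" else 258))<22);print(n,list(zip(xs[k],ys[k])))
E
```

```text
hubtop side [0.5598 0.12   0.096 ] top [0.5604 0.1159 0.096 ] (array([0.5592, 0.1162, 0.0982]), np.float64(0.0022764782856368646))
wings [array([0.5513, 0.1794, 0.027 ]), array([0.567 , 0.0603, 0.027 ])] 0.12009719170989208 [0.5591 0.1199 0.027 ]
tip [ 0.491  -0.2115  0.171 ] [ 0.4891 -0.215   0.171 ] (array([ 0.4891, -0.2147,  0.1734]), np.float64(0.00016222972550844865))
boss top [ 0.4919 -0.2133  0.11  ] side [ 0.4896 -0.2141  0.11  ]
handle [ 0.46  -0.104  0.15 ] [ 0.4718 -0.1512  0.15  ]
base corners [array([ 0.5428, -0.1167,  0.09  ]), array([ 0.3924, -0.1634,  0.09  ]), array([ 0.5864, -0.2562,  0.09  ]), array([ 0.4355, -0.308 ,  0.09  ])]
T [(np.int64(270), np.int64(251)), (np.int64(270), np.int64(252))]
S []
```

>>> move_arm([
  [[-0.035,-0.0184,0],[0,0,0],0.085],
  [[-0.035,-0.0184,0],[0,0,0],0.085],
  [[-0.035,-0.0184,0],[0,0,0],0.085],
  [[-0.035,-0.0184,0],[0,0,0],0.085],
  [[-0.035,-0.0184,0],[0,0,0],0.085],
  [[-0.035,-0.0184,0],[0,0,0],0.085],
  [[-0.035,-0.0184,0],[0,0,0],0.085],
  [[-0.035,-0.0184,0],[0,0,0],0.085],
])

```text
t: 1.0
tool_pos: [0.3953, 0.2902, 0.2393]
ee_rot: [-0.511, -3.1, -0.0]
wrist_force: [0.5, -0.2, 0.5]
opening: 0.0853
grasp_force: 0.0
```

>>> move_arm([
  [[-0.035,-0.0184,0],[0,0,0],0.085],
  [[-0.035,-0.0184,0],[0,0,0],0.085],
  [[-0.035,-0.0184,0],[0,0,0],0.085],
  [[-0.035,-0.0184,0],[0,0,0],0.085],
  [[-0.035,-0.0184,0],[0,0,0],0.085],
  [[-0.035,-0.0184,0],[0,0,0],0.085],
  [[0,0,0],[0,0,0.149],0.085],
  [[0,0,0],[0,0,0.149],0.085],
])

```text
t: 1.8
tool_pos: [0.5586, 0.1174, 0.2388]
ee_rot: [-0.981, -2.984, 0.002]
wrist_force: [-0.2, 1.4, -0.3]
opening: 0.0851
grasp_force: 0.0
```

>>> move_arm([
  [[0,0,0],[0,0,0.149],0.085],
  [[0,0,0],[0,0,0.149],0.085],
  [[0,0,0],[0,0,0.149],0.085],
  [[0,0,0],[0,0,0.149],0.085],
  [[0,0,0],[0,0,0.149],0.085],
  [[0,0,0],[0,0,0.149],0.085],
  [[0,0,0],[0,0,0.149],0.085],
  [[0,0,0],[0,0,0.149],0.085],
])

```text
t: 2.6
tool_pos: [0.5577, 0.1198, 0.239]
ee_rot: [-2.483, -1.925, 0.001]
wrist_force: [0.0, 0.3, 0.2]
opening: 0.0849
grasp_force: 0.0
```

>>> move_arm([
  [[0,0,0],[0,0,0.149],0.085],
  [[0,0,0],[0,0,0.149],0.085],
  [[0,0,0],[0,0,0.149],0.085],
  [[0,0,0],[0,0,0.149],0.085],
  [[0,0,0],[0,0,0.149],0.085],
  [[0,0,0],[0,0,0.149],0.085],
  [[0,0,0],[0,0,0.149],0.085],
  [[0,0,0],[0,0,0.149],0.085],
])

```text
t: 3.4
tool_pos: [0.5577, 0.1199, 0.239]
ee_rot: [-3.135, -0.2, 0.001]
wrist_force: [0.4, -0.5, -0.2]
opening: 0.0846
grasp_force: 0.0
```

>>> move_arm([
  [[0.0017,0.0012,0.03],[0,0,0],0.085],
  [[0,0,0.035],[0,0,0],0.085],
  [[0,0,0.035],[0,0,0],0.085],
  [[0,0,0.035],[0,0,0],0.085],
  [[0,0,0.025],[0,0,0],0.085],
  [[0,0,0.013],[0,0,0],0.085],
  [[0,0,0],[0,0,0],0.085],
])

```text
t: 4.1
tool_pos: [0.5582, 0.1188, 0.0645]
ee_rot: [3.134, 0.209, -0.006]
wrist_force: [0.7, -0.9, 0.0]
opening: 0.0849
grasp_force: 0.0
```

Run:
```python
from h import *
T=optics.snapshot("top");S=optics.snapshot("side")
a=cv2.resize(S["frame"][210:300,250:340],(450,450),interpolation=2)
b=cv2.resize(T["frame"][252:292,376:416],(350,350),interpolation=2)
c=cv2.resize(T["frame"][225:275,245:295],(350,250),interpolation=2)
o=np.zeros((600,800,3),np.uint8);o[:450,:450]=a;o[:350,450:]=b;o[350:,450:]=c
cv2.imwrite("pics/g1.png",o[:,:,::-1])
```

```text
(no output)
```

View pics/g1.png

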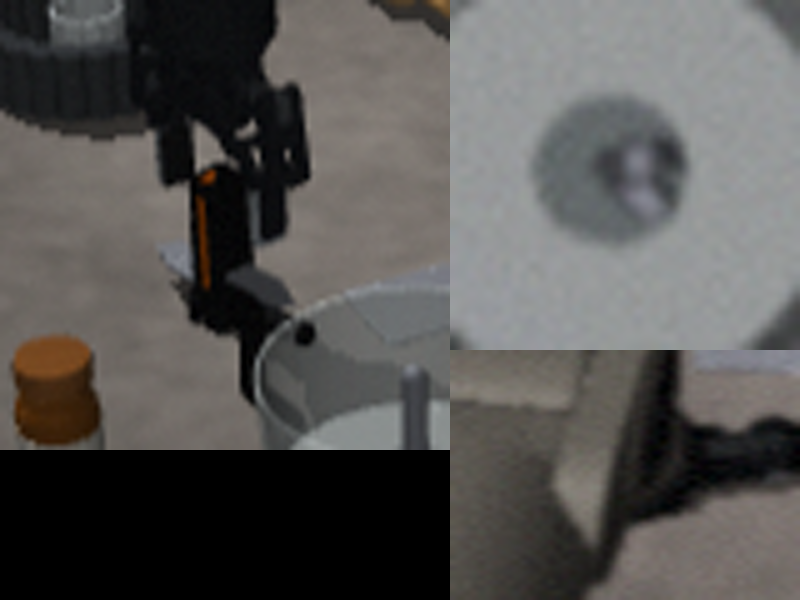

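The fingers straddle the hub and the jaws are still open. In the bowl crop a light streak at (650,205) runs off the spindle towards −x−y, which may be the key. Next I'll grip and lift.

>>> move_arm([
  [[0,0,0],[0,0,0],0.015],
  [[0,0,0],[0,0,0],0.015],
  [[0,0,0],[0,0,0],0.015],
  [[0,0,0],[0,0,0],0.015],
  [[0,0,0],[0,0,0],0.015],
  [[0,0,0],[0,0,0],0.015],
  [[0,0,0],[0,0,0],0.015],
  [[0,0,0],[0,0,0],0.015],
], squeeze=40)

```text
t: 5.0
tool_pos: [0.5601, 0.119, 0.0668]
ee_rot: [-3.134, -0.209, -0.001]
wrist_force: [-1.0, 1.0, 5.5]
opening: 0.0236
grasp_force: 42.3
```

Run:
```python
from h import *
T=optics.snapshot("top");S=optics.snapshot("side")
c=np.array([.490,-.214])
f=lambda p:np.round(p,1)
print(f(proj(T,[*c,.171])),f(proj(S,[*c,.171])),f(proj(T,[*c,.11])),f(proj(S,[*c,.11])))
for k in(-1,-.5,0,.5,1):
    a=np.pi+.29+k;P=[*(c+.0185*np.array([np.cos(a),np.sin(a)])),.120]
    print(k,"T crop",f((proj(T,P)-[375.5,251.5])*8.75+[450,0]),"S px",f(proj(S,P)))
s=np.mean([optics.snapshot("side")["frame"].astype(float) for _ in range(8)],0)
t=np.mean([optics.snapshot("top")["frame"].astype(float) for _ in range(8)],0)
e=lambda im:np.clip((im-im.min())/(np.percentile(im,99.5)-im.min())*255,0,255).astype(np.uint8)
a=cv2.resize(e(s[290:325,312:352]),(400,350),interpolation=2)
b=cv2.resize(e(t[255:290,380:415]),(350,350),interpolation=2)
cv2.imwrite("pics/key.png",np.hstack([a,b])[:,:,::-1])
```

```text
[397.7 270.5] [332.2 283.9] [394.2 271.5] [332.6 305.4]
-1 T crop [580.1 221.1] S px [324.8 301.3]
-0.5 T crop [607.7 234. ] S px [325.1 303.6]
0 T crop [638.  232.2] S px [327.2 305.5]
0.5 T crop [663.4 216. ] S px [330.7 306.5]
1 T crop [677.8 189.6] S px [334.6 306.4]
```

View pics/key.png

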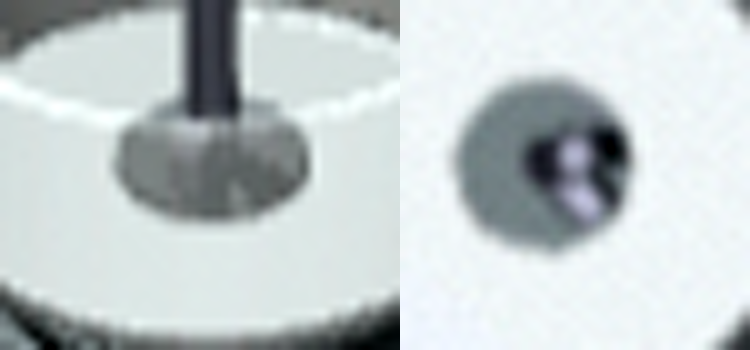

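The key shows as a light strip from the spindle's foot to about (592,215) in the right-hand crop. That puts it about 0.4–0.5 rad from the machine's −x, so the blade yaw should be about 0.72. The grip holds at a 23.6 mm opening. Next I'll lift and turn.

>>> move_arm([
  [[0,0,-0.01],[0,0,0],0.015],
  [[0,0,-0.03],[0,0,0],0.015],
  [[0,0,-0.04],[0,0,0],0.015],
  [[0,0,-0.04],[0,0,0],0.015],
  [[0,0,-0.04],[0,0,0],0.015],
  [[0,0,-0.04],[0,0,0],0.015],
  [[0,0,-0.025],[0,0,0],0.015],
  [[0,0,0],[0,0,-0.145],0.015],
])

```text
t: 6.7
tool_pos: [0.5618, 0.1178, 0.2955]
ee_rot: [3.11, 0.439, 0.012]
wrist_force: [0.7, 0.9, -2.5]
opening: 0.0232
grasp_force: 41.6
```

>>> move_arm([
  [[0,0,0],[0,0,-0.145],0.015],
  [[0,0,0],[0,0,-0.145],0.015],
  [[0,0,0],[0,0,-0.135],0.015],
  [[0,0,0],[0,0,0],0.015],
  [[0,0,0],[0,0,0],0.015],
])

```text
t: 7.2
tool_pos: [0.5595, 0.1184, 0.291]
ee_rot: [2.951, 1.077, -0.002]
wrist_force: [0.1, -0.0, -1.8]
opening: 0.0237
grasp_force: 41.5
```

```bash
cat >> h.py <<'E'
from scipy.spatial.transform import Rotation as Ro
def st():
    s=state();R=Ro.from_rotvec(s["ee_rot"]).as_matrix()
    print("t",round(s["t"],2),"pos",np.round(s["tool_pos"],4),"x",np.round(R[:,0],3),"z",np.round(R[:,2],3),"yaw",round(np.arctan2(R[1,0],R[0,0]),3),"F",np.round(s["wrist_force"],1),"M",np.round(s["ft_torque"],2),"gr",round(s["grasp_force"],1),round(s["opening"],4),"q7",round(s["q"][6],2));return s,R
def go(xyz):
    s,R=st();print("tool shift",np.round(R.T@(np.array(xyz)-s["tool_pos"]),4))
E
python3 -c "
from h import *
go([.490,-.214,.29])"
```

```text
t 7.2 pos [0.5595 0.1184 0.291 ] x [ 0.765  0.644 -0.001] z [-0.001 -0.    -1.   ] yaw 0.7 F [ 0.1 -0.  -1.8] M [ 0.01 -0.04 -0.01] gr 41.5 0.0237 q7 -0.87
tool shift [-0.2671  0.2096  0.0012]
```

>>> move_arm([
  [[-0.0134,0.0105,0],[0,0,0],0.015],
  [[-0.0267,0.021,0],[0,0,0],0.015],
  [[-0.0267,0.021,0],[0,0,0],0.015],
  [[-0.0267,0.021,0],[0,0,0],0.015],
  [[-0.0267,0.021,0],[0,0,0],0.015],
  [[-0.0267,0.021,0],[0,0,0],0.015],
  [[-0.0267,0.021,0],[0,0,0],0.015],
  [[-0.0267,0.021,0],[0,0,0],0.015],
])

```text
t: 8.0
tool_pos: [0.5072, -0.1338, 0.2914]
ee_rot: [2.951, 1.077, -0.001]
wrist_force: [0.1, -0.0, -2.2]
opening: 0.0237
grasp_force: 41.5
```

>>> move_arm([
  [[-0.0267,0.021,0],[0,0,0],0.015],
  [[-0.0267,0.021,0],[0,0,0],0.015],
  [[-0.0134,0.0105,0],[0,0,0],0.015],
  [[0,0,0],[0,0,0],0.015],
  [[0,0,0],[0,0,0],0.015],
  [[0,0,0],[0,0,0],0.015],
])

```text
t: 8.6
tool_pos: [0.4921, -0.2125, 0.2911]
ee_rot: [-2.947, -1.084, -0.001]
wrist_force: [0.6, 0.3, -1.2]
opening: 0.0234
grasp_force: 41.5
```

Run:
```python
from h import *
s,R=st();S=optics.snapshot("side");T=optics.snapshot("top")
a=cv2.resize(S["frame"][215:315,285:385],(500,500),interpolation=2)
b=cv2.resize(T["frame"][230:310,350:440],(300,267),interpolation=2)
o=np.zeros((500,800,3),np.uint8);o[:,:500]=a;o[:267,500:]=b
cv2.imwrite("pics/over.png",o[:,:,::-1])
P=np.array(s["tool_pos"])
# predicted (crop px) for hub axis at tool: foot centre/top, orange line
cr=lambda X:np.round((proj(S,X)-[284.5,214.5])*5,1)
for l in(.0,-.014,-.022):
  for z in(0,.014,.096): print(l,z,cr([*(P[:2]+l*R[:2,0]),P[2]-.0668+z]))
for y in(.062,-.062): print("wing",cr([*(P[:2]-y*R[:2,1]),P[2]-.0668+.027]))
```

```text
t 8.6 pos [ 0.4921 -0.2125  0.2911] x [0.762 0.648 0.001] z [-0.     0.001 -1.   ] yaw 0.705 F [ 0.6  0.3 -1.2] M [ 0.01 -0.01  0.01] gr 41.5 0.0234 q7 -0.25
0.0 0 [238.7 245.7]
0.0 0.014 [238.1 219.1]
0.0 0.096 [234.8  57.2]
-0.014 0 [228.8 261.3]
-0.014 0.014 [228.2 234.6]
-0.014 0.096 [224.5  71.6]
-0.022 0 [223.1 270.4]
-0.022 0.014 [222.4 243.5]
-0.022 0.096 [218.5  79.9]
wing [108.2 174.4]
wing [371.1 214.7]
```

View pics/over.png

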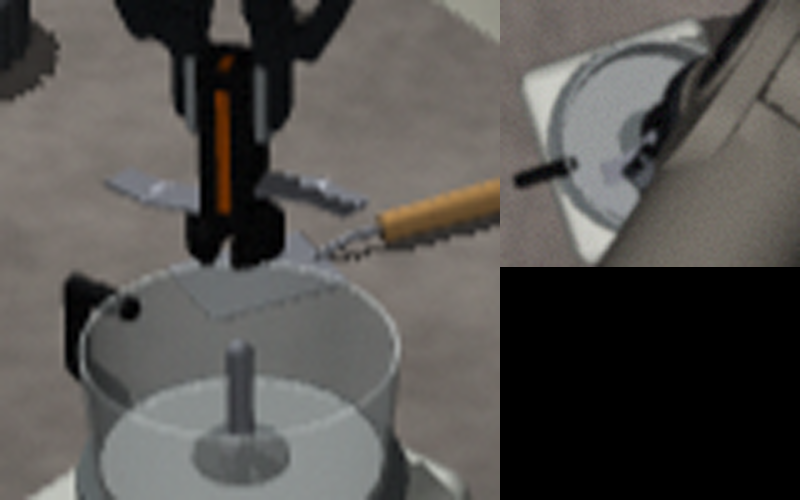

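The side crop shows the hub hanging upright above the spindle, with the notch and orange line (224, 62–215) towards the camera. The skirt spans x 187–285 and the spindle is at x≈240. Now I'll measure the offset between hub and spindle more finely in this one view.

Run:
```python
from h import *
fr=[optics.snapshot("side") for _ in range(6)];S=fr[0]
g=np.mean([f["frame"].astype(float) for f in fr],0)
m=g.mean(2)
def cross(v,thr):
    i=np.where(np.diff(np.sign(v-thr)))[0];return [round(float(k+(thr-v[k])/(v[k+1]-v[k])),2) for k in i]
print("spindle rows");
for r in range(286,297,2):print(r,[round(x+322,2) for x in cross(m[r,322:345],(m[r,326]+m[r,332])/2)])
print("skirt");
for r in range(256,266):print(r,[round(x+315,2) for x in cross(m[r,315:350],50)])
print("orange")
o=np.clip(g[...,0]-g[...,2],0,None)
for r in range(231,262,3):
    w=o[r,322:338]; w=w*(w>15);print(r,round(float((w*np.arange(322,338)).sum()/max(w.sum(),1)),2),round(float(w.sum())))
print("col332 spindle tip",np.round(m[278:292,332]),"cols skirt bottom",[(c,cross(m[252:272,c],55)) for c in(324,326,336,338,340)])
st()
P=np.array(state()["tool_pos"]);x=Ro.from_rotvec(state()["ee_rot"]).as_matrix()[:2,0]
for z in(.018,.05,.08,.096): print("pred orange",z,np.round(proj(S,[*(P[:2]-.014*x),P[2]-.0668+z]),2))
print("pred skirt c",np.round(proj(S,[*P[:2],P[2]-.0668+.007]),2),"pred spindle",[np.round(proj(S,[.490,-.214,z]),2) for z in(.172,.15)])
```

```text
spindle rows
286 [329.51, 335.53]
288 [329.57, 335.42]
290 [330.21, 335.18]
292 [329.87, 335.36]
294 [329.89, 335.28]
296 [329.93, 335.25]
skirt
256 [324.71, 340.26]
257 [324.46, 341.17]
258 [322.13, 341.46]
259 [321.96, 341.51]
260 [322.01, 341.51]
261 [322.1, 341.51]
262 [322.12, 341.52]
263 [322.12, 329.24, 330.87, 341.48]
264 [322.19, 328.82, 330.78, 341.32]
265 [322.6, 328.37, 330.79, 340.89]
orange
231 0.0 0
234 329.02 234
237 329.09 256
240 329.14 250
243 329.2 239
246 329.23 231
249 329.36 250
252 329.41 241
255 329.53 237
258 0.0 0
261 0.0 0
col332 spindle tip [104. 109. 108. 108. 111. 128. 118.  91.  74.  68.  68.  68.  68.  68.] cols skirt bottom [(324, [5.35, 14.34]), (326, [15.51]), (336, [15.72]), (338, [0.65, 1.1, 14.62]), (340, [1.02, 3.49, 14.03])]
t 9.0 pos [ 0.4919 -0.2138  0.2913] x [0.763 0.647 0.   ] z [ 0.  0. -1.] yaw 0.704 F [-0.8  0.3 -2. ] M [ 0.03 -0.   -0.01] gr 41.5 0.0234 q7 -0.25
pred orange 0.018 [330.29 260.07]
pred orange 0.05 [330.01 247.57]
pred orange 0.08 [329.74 235.53]
pred orange 0.096 [329.59 228.98]
pred skirt c [332.38 261.19] pred spindle [array([332.18, 283.52]), array([332.35, 291.42])]
```

>>> move_arm([
  [[-0.0004,0.0005,0.012],[0,0,0],0.015],
  [[0,0,0.012],[0,0,0],0.015],
  [[0,0,0.012],[0,0,0],0.015],
  [[0,0,0.01],[0,0,0],0.015],
  [[0,0,0],[0,0,0],0.015],
  [[0,0,0.003],[0,0,0],0.015],
  [[0,0,0.002],[0,0,0],0.015],
  [[0,0,0.002],[0,0,0],0.015],
])

```text
t: 9.8
tool_pos: [0.492, -0.215, 0.2386]
ee_rot: [2.949, 1.081, 0.001]
wrist_force: [0.7, -0.5, -1.7]
opening: 0.0236
grasp_force: 41.5
```

>>> move_arm([
  [[0,0,0.001],[0,0,0],0.015],
  [[0,0,0.001],[0,0,0],0.015],
  [[0,0,0.001],[0,0,0],0.015],
  [[0,0,0],[0,0,0],0.015],
])

```text
t: 10.2
tool_pos: [0.492, -0.2145, 0.2354]
ee_rot: [-2.949, -1.082, -0.001]
wrist_force: [0.5, 0.7, -1.1]
opening: 0.0235
grasp_force: 41.8
```

```bash
python3 -c "
from h import *
st()"
```

```text
t 10.2 pos [ 0.492  -0.2145  0.2354] x [0.763 0.647 0.001] z [ 0.001  0.    -1.   ] yaw 0.703 F [ 0.5  0.7 -1.1] M [ 0.18 -0.07  0.02] gr 41.8 0.0235 q7 -0.22
```

>>> move_arm([
  [[0,0,0.0015],[0,0,0],0.015],
  [[0,0,0.0015],[0,0,0],0.015],
  [[0,0,0.0015],[0,0,0],0.015],
  [[0,0,0],[0,0,0],0.015],
])

```text
t: 10.6
tool_pos: [0.4921, -0.2138, 0.2304]
ee_rot: [-2.948, -1.082, -0.001]
wrist_force: [2.1, 2.6, -1.6]
opening: 0.0236
grasp_force: 41.7
```

```bash
python3 -c "
from h import *
st()"
```

```text
t 10.6 pos [ 0.4921 -0.2138  0.2304] x [0.762 0.647 0.001] z [ 0.     0.001 -1.   ] yaw 0.704 F [ 2.1  2.6 -1.6] M [ 0.74 -0.32 -0.05] gr 41.7 0.0236 q7 -0.22
```

>>> move_arm([
  [[0.0008,0,0],[0,0,0],0.015],
  [[0,0,0.002],[0,0,0],0.015],
  [[0,0,0.002],[0,0,0],0.015],
  [[0,0,0],[0,0,0],0.015],
])

```text
t: 11.0
tool_pos: [0.4923, -0.2138, 0.2264]
ee_rot: [-2.949, -1.081, 0.0]
wrist_force: [0.2, 2.8, -1.1]
opening: 0.0233
grasp_force: 41.7
```

```bash
python3 -c "
from h import *
st()"
```

```text
t 11.0 pos [ 0.4923 -0.2138  0.2264] x [0.763 0.647 0.   ] z [-0.     0.001 -1.   ] yaw 0.703 F [ 0.2  2.8 -1.1] M [ 0.9  -0.15  0.02] gr 41.7 0.0233 q7 -0.21
```

>>> move_arm([
  [[0.0004,-0.0006,0],[0,0,0],0.015],
  [[0,0,0.003],[0,0,0],0.015],
  [[0,0,0.003],[0,0,0],0.015],
  [[0,0,0.003],[0,0,0],0.015],
  [[0,0,0],[0,0,0],0.015],
])

```text
t: 11.5
tool_pos: [0.4922, -0.2136, 0.2172]
ee_rot: [2.95, 1.081, -0.001]
wrist_force: [1.2, 2.1, -2.6]
opening: 0.0235
grasp_force: 41.4
```

```bash
python3 -c "
from h import *
st()"
```

```text
t 11.5 pos [ 0.4922 -0.2136  0.2172] x [ 0.763  0.646 -0.   ] z [-0. -0. -1.] yaw 0.703 F [ 1.2  2.1 -2.6] M [ 0.59 -0.3  -0.02] gr 41.4 0.0235 q7 -0.21
```

>>> move_arm([
  [[0.0005,-0.0002,0.003],[0,0,0],0.015],
  [[0,0,0.003],[0,0,0],0.015],
  [[0,0,0.003],[0,0,0],0.015],
  [[0,0,0.003],[0,0,0],0.015],
  [[0,0,0.003],[0,0,0],0.015],
  [[0,0,0.003],[0,0,0],0.015],
  [[0,0,0.003],[0,0,0],0.015],
  [[0,0,0],[0,0,0],0.015],
])

```text
t: 12.3
tool_pos: [0.4922, -0.2134, 0.1962]
ee_rot: [2.95, 1.081, -0.001]
wrist_force: [0.1, 0.5, -0.9]
opening: 0.0231
grasp_force: 41.4
```

```bash
python3 -c "
from h import *
st()"
```

```text
t 12.3 pos [ 0.4922 -0.2134  0.1962] x [ 0.763  0.646 -0.001] z [-0.001 -0.001 -1.   ] yaw 0.703 F [ 0.1  0.5 -0.9] M [ 0.15 -0.04 -0.04] gr 41.4 0.0231 q7 -0.2
```

>>> move_arm([
  [[0,0,0.003],[0,0,0],0.015],
  [[0,0,0.003],[0,0,0],0.015],
  [[0,0,0.001],[0,0,0],0.015],
  [[0,0,0.001],[0,0,0],0.015],
  [[0,0,0.001],[0,0,0],0.015],
  [[0,0,0],[0,0,0],0.015],
])

```text
t: 12.9
tool_pos: [0.4925, -0.2132, 0.1877]
ee_rot: [2.95, 1.081, -0.0]
wrist_force: [-0.1, 0.9, -0.4]
opening: 0.0234
grasp_force: 41.5
```

```bash
python3 -c "
from h import *
st()"
```

```text
t 12.9 pos [ 0.4925 -0.2132  0.1877] x [ 0.763  0.646 -0.   ] z [-0. -0. -1.] yaw 0.703 F [-0.1  0.9 -0.4] M [-0.04  0.01 -0.06] gr 41.5 0.0234 q7 -0.19
```

>>> move_arm([
  [[0,0,0.001],[0,0,0],0.015],
  [[0,0,0],[0,0,0],0.015],
  [[0,0,0],[0,0,0],0.015],
])

```text
t: 13.2
tool_pos: [0.4926, -0.2131, 0.1868]
ee_rot: [2.949, 1.081, 0.0]
wrist_force: [-0.8, -0.2, -0.3]
opening: 0.0235
grasp_force: 41.5
```

```bash
python3 -c "
from h import *
st()"
```

```text
t 13.2 pos [ 0.4926 -0.2131  0.1868] x [0.763 0.646 0.   ] z [ 0. -0. -1.] yaw 0.703 F [-0.8 -0.2 -0.3] M [ 0.01  0.05 -0.02] gr 41.5 0.0235 q7 -0.19
```

>>> move_arm([
  [[0,0,0.001],[0,0,0],0.015],
  [[0,0,0.001],[0,0,0],0.015],
  [[0,0,0],[0,0,0],0.015],
])

```text
t: 13.5
tool_pos: [0.4925, -0.213, 0.1846]
ee_rot: [-2.949, -1.082, 0.0]
wrist_force: [0.3, 0.6, -1.3]
opening: 0.0237
grasp_force: 41.5
```

```bash
python3 -c "
from h import *
st()"
```

```text
t 13.5 pos [ 0.4925 -0.213   0.1846] x [ 0.763  0.646 -0.   ] z [-0.  0. -1.] yaw 0.703 F [ 0.3  0.6 -1.3] M [-0.01 -0.03 -0.02] gr 41.5 0.0237 q7 -0.19
```

The foot estimate is 0.118 m with no push-back, so the notch seems to be over the key. I'll continue down.

>>> move_arm([
  [[0,0,0.0015],[0,0,0],0.015],
  [[0,0,0.0015],[0,0,0],0.015],
  [[0,0,0.0015],[0,0,0],0.015],
  [[0,0,0.001],[0,0,0],0.015],
  [[0,0,0],[0,0,0],0.015],
])

```text
t: 14.0
tool_pos: [0.4924, -0.213, 0.1791]
ee_rot: [-2.949, -1.081, 0.0]
wrist_force: [0.6, -0.1, -1.8]
opening: 0.0236
grasp_force: 41.5
```

>>> move_arm([
  [[0,0,0.001],[0,0,0],0.015],
  [[0,0,0.0005],[0,0,0],0.015],
  [[0,0,0],[0,0,0],0.015],
])

```text
t: 14.3
tool_pos: [0.4925, -0.2131, 0.1778]
ee_rot: [-2.95, -1.081, 0.0]
wrist_force: [0.5, 0.3, -0.9]
opening: 0.0234
grasp_force: 41.5
```

```bash
python3 -c "
from h import *
st()"
```

```text
t 14.3 pos [ 0.4925 -0.2131  0.1778] x [0.763 0.646 0.   ] z [-0.  0. -1.] yaw 0.703 F [ 0.5  0.3 -0.9] M [-0.01 -0.03  0.01] gr 41.5 0.0234 q7 -0.19
```

>>> move_arm([
  [[0,0,0.0007],[0,0,0],0.015],
  [[0,0,0.0007],[0,0,0],0.015],
  [[0,0,0],[0,0,0],0.015],
])

```text
t: 14.6
tool_pos: [0.4926, -0.2132, 0.1768]
ee_rot: [-2.95, -1.082, -0.001]
wrist_force: [-0.6, 0.6, 1.2]
opening: 0.0234
grasp_force: 41.8
```

```bash
python3 -c "
from h import *
st()"
```

```text
t 14.6 pos [ 0.4926 -0.2132  0.1768] x [0.763 0.646 0.   ] z [ 0.  0. -1.] yaw 0.703 F [-0.6  0.6  1.2] M [0.15 0.21 0.01] gr 41.8 0.0234 q7 -0.18
```

>>> move_arm([
  [[0,0,0.0005],[0,0,0],0.015],
  [[0,0,0],[0,0,0],0.015],
  [[0,0,0],[0,0,0],0.05],
  [[0,0,0],[0,0,0],0.05],
  [[0,0,0],[0,0,0],0.05],
  [[0,0,0],[0,0,0],0.05],
  [[0,0,0],[0,0,0],0.05],
])

```text
t: 15.3
tool_pos: [0.4925, -0.2131, 0.1758]
ee_rot: [2.95, 1.082, -0.0]
wrist_force: [0.2, -1.4, -0.1]
opening: 0.0501
grasp_force: 0.0
```

>>> move_arm([
  [[0,0,-0.005],[0,0,0],0.05],
  [[0,0,-0.02],[0,0,0],0.05],
  [[0,0,-0.03],[0,0,0],0.05],
  [[0,0,-0.04],[0,0,0],0.05],
  [[0,0,-0.04],[0,0,0],0.05],
  [[-0.04,0,0],[0,0,0],0.05],
  [[-0.04,0,0],[0,0,0],0.05],
  [[-0.04,0,0],[0,0,0],0.05],
])

```text
t: 16.1
tool_pos: [0.4, -0.2917, 0.3117]
ee_rot: [2.948, 1.082, 0.001]
wrist_force: [0.2, -0.2, -0.9]
opening: 0.0502
grasp_force: 0.0
```

Run:
```python
from h import *
st();S=optics.snapshot("side");T=optics.snapshot("top")
a=cv2.resize(S["frame"][230:340,280:390],(500,500),interpolation=2)
b=cv2.resize(T["frame"][230:310,350:440],(300,267),interpolation=2)
o=np.zeros((500,800,3),np.uint8);o[:,:500]=a;o[:267,500:]=b
cv2.imwrite("pics/home.png",o[:,:,::-1])
x=np.array([np.cos(.703),np.sin(.703)]);k=500/110
for n,h in(("home",0),("high",.012)):
  for z in(.018,.096): print(n,z,np.round((proj(S,[*(np.array([.490,-.214])-.014*x),.110+h+z])-[279.5,229.5])*k,1))
```

```text
t 16.1 pos [ 0.4    -0.2917  0.3117] x [0.763 0.647 0.   ] z [ 0.001 -0.001 -1.   ] yaw 0.704 F [ 0.2 -0.2 -0.9] M [-0.08 -0.04  0.05] gr 0.0 0.0502 q7 -0.08
home 0.018 [232.3 331.9]
home 0.096 [229.3 203.3]
high 0.018 [231.8 312.6]
high 0.096 [228.8 182.7]
```

View pics/home.png

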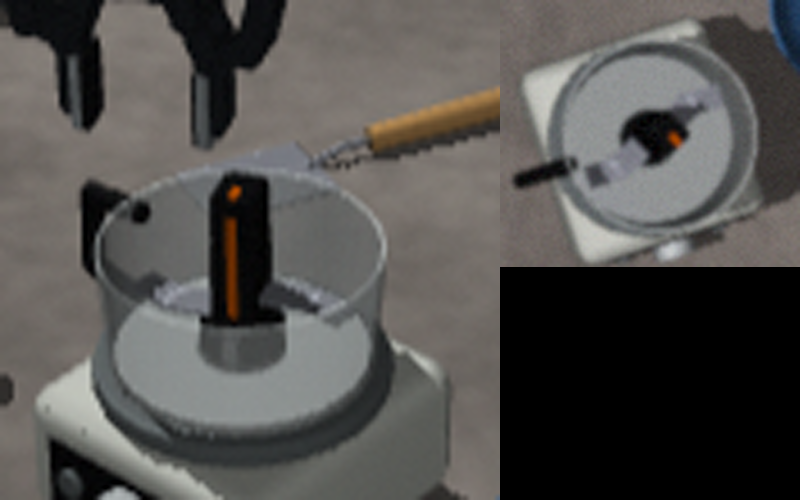

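The hub stands upright on the spindle. Its orange line ends at about row 320 and its top edge is near row 203, which matches the home prediction; 12 mm high would put the top edge at 183. The gripper is open and clear, so I'm handing in.

```bash
python3 -c "
from rig import bot
print(bot.finish_job())"
```

```text
the job is handed in; nothing more can be done
None
```

The blade is on the spindle, keyed and fully home by both camera view and tool height, and released with the arm clear; I handed the job in at about 16 s, and no verdict was returned.

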